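# Hold a streak plate flush on the tilted reading stage

## Robot

A 6-joint arm with a two-finger parallel gripper is mounted at the origin on the work surface. World frame = base frame: x ahead of the robot, y to its left, z up, the work surface at z = 0. Lengths are in m, angles in rad, forces in N, time in s.
With the tool pointing down it reaches from about 0.225 to 0.875 m from the base axis. Payload 3.4 kg.
Tool frame: the origin (TCP) lies between the finger pads; the fingertips stand 8 mm ahead of it and the grasp point (between the pads) lies 11 mm behind it; z points along the fingers, y is the line along which they close (so a half turn about z gives the same grasp; the last joint's range is limited). The gripper opens to 85 mm and grips with 20 to 120 N. Pads are 22 mm wide; open, the fingers measure 114 mm over their backs; the gripper's body (76 mm by 85 mm) begins 54 mm behind the grasp point. The pads swing forward as they close: fully open they stand 13 mm farther back than shut.
Start: joints at [1.151, 0.276, 1.505, -0, 1.361, -0.121], TCP at [0.169, 0.55, 0.239] pointing down, gripper open.
Joint ranges: [-2.89, 2.89], [-0.75, 2.08], [0.22, 2.7], [-1.18, 4.32], [0.11, 2.71], [-2.7, 2.7]. Speed limits (rad/s): [2.57, 2.57, 3.14, 3.14, 3.14, 3.14].

## Interface

Orientations are given as a unit quaternion [w, x, y, z].
In Python, from rig import manip, optics, finder gives the robot as it stands.
- The arm moves only by the tool servo_tool, never from a script. Its argument "increments" is a list of rows, each a list of 7 numbers: the shift along the tool's x, y, z in cm, then the turn, a rotation vector about the tool's x, y, z in degrees, then the closure, from -1 (fully open) to 1 (shut). In form: [[x, y, z, rx, ry, rz, gripper], ...]. A call has exactly 5 rows; each row shifts and turns the commanded pose from where the row before left it, along the tool's axes as they then stand; what a row does not reach is not made up. A row lasts 1/10 s, in which the tool goes at most 50 mm and 8.59 degrees, less where a joint would pass 70% of its speed; a pose out of reach is approached as far as the arm can. A call is refused whole if a number of a shift passes 5 or a number of a turn 8.59, either way. A call with a gripper value outside its range is refused whole. The fingers move at their own pace and stop on an object; "squeeze" is the grip in N (left out, the last holds). Time passes only in rows, so rows that do not move let the fingers close, or fill a call up. It gives the time, the measured TCP pose, the force, the opening and the grip force at its end, in the units of the state.
- manip.get_state(): the state, without advancing time (a new reading comes with each control period).
- optics.get_image(name): name is "scene" or "top"; returns the picture (400x640x3 uint8, red, green, blue); there is no depth.
- optics.get_calibration(name): a dict with "fov_y" (degrees; the focal length in pixels is half the picture's height over the tangent of half this angle, whatever the lens; pixels are square), "cx", "cy" (the principal point, pixels), "world_to_cam" (4x4, takes a point from world to camera coordinates). Camera axes: x right, y down, z forward; pixel columns grow to the right and rows downward; lengths in m; the calibration is good to about 2 mm. A picture is of the moment at which its call begins. get_calibration takes no time and is no camera call.
- manip.sign_off(): hands the job in; it is judged then, once.
Trained networks look in the newest picture that a camera, given by its name, has taken for a name from the list of things; names that differ only in an ending like _2 or _b are one class to them, and where a whole thing is asked for, a point or a joint stands for the part that bears it (a point fixed in the world has none). Each returns a list of dicts, best first, with "p" (0 to 1); they miss things now and then, are a little off and sometimes report something else, mostly with a low value. They report only what shows in the picture. A call takes as long as a camera call. They do not tell look-alikes from the thing itself.
- finder.silhouettes(label, camera): "region" (400x640 bool, what is visible of it) and "box" ([centre column, centre row, width, height] in pixels, round what is visible of it).
- finder.tip_of(label, camera): "at" ([column, row] in pixels: a listed point, or the origin of a listed thing).
The state is a dict: "clock": time; "qpos": joint angles; "qd": joint speeds; "effort": joint torques, N m; "position": TCP position; "ee_rot": TCP orientation; "contact_force": force on the tool from outside, world axes, zero at the start; "moment": the same for the moment, N m; "width": finger opening in m; "gripper_force": force on a finger pad.
Only numpy, scipy, OpenCV 4.12 (cv2) and the standard library are available. Lean on these libraries where they do the work, as an engineer would, in place of code of your own. Each camera call takes 0.05 s, during which the arm holds its last target. There are 200 camera calls.

## Task

First open the spring clip on the small tilted brass reading stage: press its tail down until it catches and stays open by itself. Then pick up the white porcelain streak plate, tilt it to the slope of the stage, slide its upper end in under the raised clip bar and hold it down flat, square and centred across the stage face with light, steady pressure, streaked side up and clear of the clip. Finish still holding it there (do not let go), and leave everything else on the bench where it is.

Things in the scene. Friction and masses are not known exactly. Their poses are not given: they have to be found in the camera images.
- stand: Iron foot (150 x 84 mm) and pillar of the reading stage, fixed to the bench; origin under the foot's centre, x away from the robot. On it the stage is clamped stiff at a slope that differs each time, about 14 to 29 degrees, its lower end towards the robot. Nothing stands beside the stage plate.
- stage_face (a point): Face of the stage, a brass plate 104 mm long (x) by 40 mm wide (y), about 100 mm above the bench. The point lies on the face where the middle of the streak plate's underside belongs, 47 mm from the lower and 57 mm from the upper end. x runs up the slope to the clip, y across, z out of the face (its normal). The plate laid here overhangs 4 mm on each long side.
- clip (a joint): Steel spring clip hinged at the stage's upper end, rad. 0 = closed: its bar (30 mm wide, 6 mm thick) lies on the face 28 mm up from stage_face. A spring shuts it (3 to 8 N at the pad); pressed past about 0.55 its over-centre catch snaps it to the stop at 0.85 and holds it open: bar 30 mm up from stage_face, its underside 20 mm above the face, so the 8 mm plate slides in from below.
- clip_pivot (a point): Centre of the clip's hinge, 51 mm up the slope from stage_face and 11 mm above the plane of the face; its axis is the stage's y. Two brass cheeks hold it at y = -17.5 and +17.5 mm. Its orientation turns with the clip.
- clip_pad (a point): Middle of the upper surface of the thumb pad (26 mm across by 22 mm long, steel) at the end of the clip's tail, 44 mm from the hinge on the far, upper side of the stage. Closed, the tail rises 0.25 rad above the plane of the face; fully open, it dips 0.60 rad below that plane. Press here, downwards.
- plate_center (a point): Unglazed white porcelain streak plate, 75 mm long (x) by 48 mm wide (y) by 8 mm thick, about 65 g, flat on the bench with dark streaks on its upper face. The point is its centre, half-way through its thickness (4 mm above the bench at the start); z points out of the streaked face. Either end may go up the slope.
- mortar: Bystander: squat white porcelain mortar, 92 mm wide and 58 mm high, its pestle leaning in it up to about 120 mm; origin under its centre.
- quartz: Bystander: lump of white quartz with pyrite, about 66 x 50 x 50 mm; origin under its centre.
- button: Bystander: dull grey lead assay button, 27 mm wide, 16 mm high; origin under its centre.
- cupel: Bystander: bone-ash cupel, 40 mm wide, 22 mm high; origin under its centre.
- brush: Bystander: small walnut brush 160 mm long, lying along its x; origin under its middle.
Mind the look-alikes: they are no part of the job. Of the things that look like the part that bears plate_center, the largest one is meant.

How it is judged:
By the outcome, as a careful person would: the job done as asked, in the order asked, and still so for the second after the job is handed in, while the arm keeps its last pose, push and grip.
It also fails if it takes over 54 s, if anything falls off the work surface, if the arm or the gripper's body presses on something with over 40 N, if the wrist force passes 120 N, or if a joint passes its speed limit or range.

## Working session

There is one attempt and no reset: what is moved stays moved. The work goes in short steps, Python scripts to look and compute and a tool call to move; the robot and the scene stay as the last step left them, time stands still between calls to the robot, and variables do not carry over. Pictures are saved under pics/ and viewed, at most 10 in all, crops included, and the job is handed in when it is done.

Besides the shell and the picture viewer there is one more tool, called as name(argument=value, ...), one argument or row to a line, values as JSON. servo_tool: Moves the arm, as the interface text tells. Its arguments: {"type":"object","properties":{"increments":{"type":"array","items":{"type":"array","items":{"type":"number"}}},"squeeze":{"type":"number"}},"required":["increments"]}

```bash
ls; mkdir -p pics; cat > h.py <<'E'
import numpy as np, cv2
from rig import manip, optics, finder
def cal(n):
    c=optics.get_calibration(n); f=200/np.tan(np.radians(c['fov_y'])/2)
    return f,c['cx'],c['cy'],np.array(c['world_to_cam'])
def proj(n,P):
    f,cx,cy,T=cal(n); P=np.atleast_2d(P); q=P@T[:3,:3].T+T[:3,3]
    return np.c_[cx+f*q[:,0]/q[:,2], cy+f*q[:,1]/q[:,2]]
def ray(n,uv):
    f,cx,cy,T=cal(n); R=T[:3,:3]; d=R.T@np.array([(uv[0]-cx)/f,(uv[1]-cy)/f,1]); return -R.T@T[:3,3], d/np.linalg.norm(d)
def atz(n,uv,z):
    o,d=ray(n,uv); return o+d*(z-o[2])/d[2]
def tri(a,b):
    o1,d1=ray('scene',a); o2,d2=ray('top',b)
    s=np.linalg.lstsq(np.c_[d1,-d2],o2-o1,rcond=None)[0]
    p,q=o1+d1*s[0],o2+d2*s[1]; return (p+q)/2, np.linalg.norm(p-q)
E
python3 - <<'E'
from h import *
np.set_printoptions(precision=4,suppress=True)
for n in('scene','top'):
    cv2.imwrite(f'pics/{n}0.png',optics.get_image(n)[...,::-1]); f,cx,cy,T=cal(n); print(n,f,cx,cy,-T[:3,:3].T@T[:3,3],T[2,:3])
for l in ['stage_face','clip_pivot','clip_pad','plate_center','stand','button','cupel','mortar','quartz','brush']:
    r={n:[(np.round(d['at'],1).tolist(),round(d['p'],2)) for d in finder.tip_of(l,n)][:4] for n in('scene','top')}
    print(l,r)
    if r['scene'] and r['top'] : print('   ',*tri(r['scene'][0][0],r['top'][0][0]))
s=manip.get_state(); print({k:s[k] for k in('clock','position','ee_rot','contact_force','width')})
E
```

```text
pics
scene 425.5423409626809 315.74411974142964 202.8972512053371 [1.2102 0.7604 0.7758] [-0.5476 -0.6259 -0.5553]
top 461.84077507516093 311.7615608126304 196.19056567499453 [ 0.4735 -0.0178  1.0861] [ 0.0984  0.0198 -0.9949]
stage_face {'scene': [([327.7, 209.8], 0.53)], 'top': [([184.8, 263.6], 0.49)]}
    [0.5183 0.1772 0.1884] 0.21803960858925428
clip_pivot {'scene': [([320.7, 207.1], 0.49)], 'top': [([288.7, 192.7], 0.77)]}
    [0.574  0.051  0.1264] 0.004093118598733268
clip_pad {'scene': [([310.7, 207.8], 0.54)], 'top': [([286.9, 174.2], 0.58)]}
    [0.6112 0.0537 0.1414] 0.0030565336391930433
plate_center {'scene': [([295.2, 200.1], 0.67), ([266.4, 206.9], 0.5), ([312.9, 214.7], 0.48)], 'top': [([385.3, 239.3], 0.96), ([402.8, 193.4], 0.65), ([343.8, 230.4], 0.53)]}
    [ 0.4828 -0.171  -0.0034] 0.0052937154584565115
stand {'scene': [([329.7, 239.9], 0.82)], 'top': [([292.3, 211.4], 0.95)]}
    [ 0.5409  0.0532 -0.0021] 0.010805788252692562
button {'scene': [([329.0, 210.2], 0.67), ([350.1, 211.4], 0.6), ([318.7, 206.3], 0.34)], 'top': [([317.1, 277.1], 0.39)]}
    [ 0.4172 -0.0315  0.0045] 0.06510395935163422
cupel {'scene': [([421.2, 269.6], 0.56)], 'top': [([183.8, 263.0], 0.8)]}
    [ 0.4226  0.3035 -0.0081] 0.003188341987274756
mortar {'scene': [([233.8, 192.4], 0.62)], 'top': [([461.0, 179.5], 0.85)]}
    [ 0.6197 -0.3462 -0.0046] 0.008732145933383126
quartz {'scene': [([254.1, 234.1], 0.71)], 'top': [([361.8, 149.7], 0.76)]}
    [ 0.6915 -0.1128 -0.0077] 0.007562527474005222
brush {'scene': [([411.9, 296.2], 0.78), ([295.2, 199.7], 0.45)], 'top': [([164.2, 217.4], 0.58)]}
    [ 0.5282  0.3531 -0.0004] 0.0006045804021400292
{'clock': 1.1, 'position': array([0.1693, 0.5496, 0.2393]), 'ee_rot': array([0.    , 0.1488, 0.9889, 0.0001]), 'contact_force': array([ 0.2022, -0.4807,  0.0335]), 'width': 0.08532791142217946}
```

```bash
python3 - <<'E'
import cv2,numpy as np
t=cv2.imread('pics/top0.png')[130:330,140:500]; s=cv2.imread('pics/scene0.png')[120:330,200:460]
t=cv2.resize(t,(800,444),interpolation=2)
s=cv2.resize(s,(740,598),interpolation=2)
cv2.imwrite('pics/t0c.png',t);cv2.imwrite('pics/s0c.png',s)
E
```

```text
(no output)
```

View pics/t0c.png

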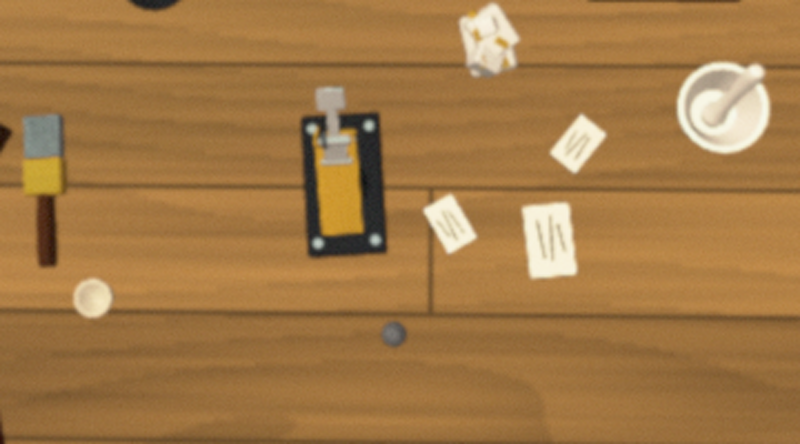

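View pics/s0c.png

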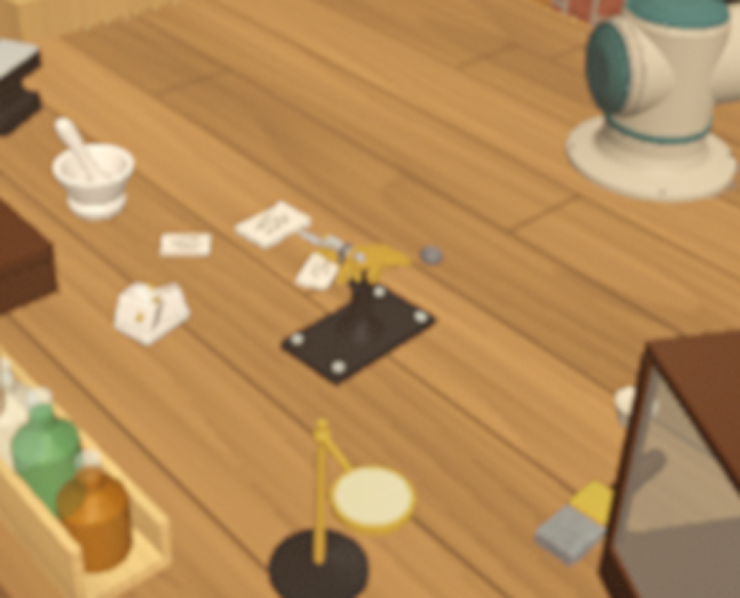

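```bash
python3 - <<'E'
import cv2,numpy as np
t=cv2.imread('pics/top0.png')[160:250,270:320]; s=cv2.imread('pics/scene0.png')[192:232,295:355]; p=cv2.imread('pics/top0.png')[185:260,365:415]
t=cv2.resize(t,(300,540),interpolation=2);s=cv2.resize(s,(480,320),interpolation=2);p=cv2.resize(p,(300-120,270),interpolation=2)
o=np.zeros((590,790,3),np.uint8);o[:540,:300]=t;o[:320,305:785]=s;o[320:590,305:485]=p
cv2.imwrite('pics/z0.png',o)
E
```

```text
(no output)
```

View pics/z0.png

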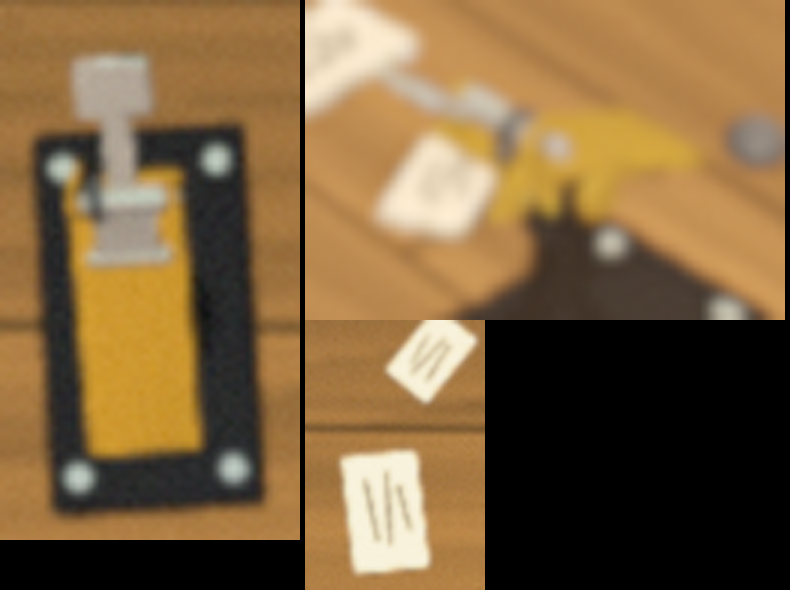

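```bash
cat > fit.py <<'E'
from h import *
from scipy.optimize import least_squares
np.set_printoptions(precision=4,suppress=True)
def frame(p):
    y,s=p[3],p[4]; X=np.array([np.cos(y)*np.cos(s),np.sin(y)*np.cos(s),np.sin(s)]); Y=np.array([-np.sin(y),np.cos(y),0]); return np.c_[X,Y,np.cross(X,Y)]
def W(p,l): return p[:3]+frame(p)@np.array(l)
pad=lambda q:(.051+.044*np.cos(.25-q),0,.011+.044*np.sin(.25-q))
obs=[('top',(-.047,.02,0),(284.5,236.2),1),('top',(-.047,-.02,0),(304,234.5),1),('top',(.057,.02,0),(280.8,189.2),.6),('top',(.057,-.02,0),(300.5,188.3),1),
('scene',(-.047,.02,0),(344,211.1),1),('scene',(-.047,-.02,0),(335,205.5),.6),
('scene',(.051,0,.011),(320.7,207.1),.5),('top',(.051,0,.011),(288.7,192.7),.5),('scene',pad(0),(310.7,207.8),.5),('top',pad(0),(286.9,174.2),.5)]
# foot corners (top, z~.01..)
def res(p): return np.concatenate([w*(proj(n,W(p,l))[0]-uv) for n,l,uv,w in obs])
if __name__=='__main__':
    for mode in 'all','noscene-corners','nonet':
        sel=obs if mode=='all' else (obs[:4]+obs[6:] if mode[2]=='s' else obs[:6])
        f=lambda p: np.concatenate([w*(proj(n,W(p,l))[0]-uv) for n,l,uv,w in sel])
        r=least_squares(f,[.53,.05,.1,0,.35],loss='soft_l1'); p=r.x
        print(mode,p,np.degrees(p[3:]),'\n',f(p).reshape(-1,2).round(2).tolist())
    img=cv2.cvtColor(cv2.imread('pics/top0.png'),cv2.COLOR_BGR2HSV)[140:260,250:340]
    m=(img[...,2]<75).astype(np.uint8); c=max(cv2.findContours(cv2.morphologyEx(m,3,np.ones((5,5))),0,1)[0],key=cv2.contourArea)
    b=cv2.boxPoints(cv2.minAreaRect(c))+[250,140]; B=np.array([atz('top',u,.012) for u in b]); print('foot',b,B,B.mean(0))
    e=[B[(i+1)%4]-B[i] for i in range(4)]; print([ (np.linalg.norm(v),np.degrees(np.arctan2(v[1],v[0]))) for v in e])
    d=max(finder.silhouettes('plate_center','top') if 0 else [1])
    img=cv2.imread('pics/top0.png')[210:270,365:410]; g=(img[...,0]>140).astype(np.uint8)
    c=max(cv2.findContours(g,0,1)[0],key=cv2.contourArea); b=cv2.boxPoints(cv2.minAreaRect(c))+[365,210]
    B=np.array([atz('top',u,.008) for u in b]); print('plate',B.mean(0)); e=[B[(i+1)%4]-B[i] for i in range(4)]; print([ (np.linalg.norm(v),np.degrees(np.arctan2(v[1],v[0]))) for v in e])
E
python3 fit.py
```

```text
all [0.5313 0.0432 0.0943 0.09   0.3383] [ 5.1571 19.3806] 
 [[0.78, -0.02], [-0.41, 0.16], [-0.17, 0.33], [-1.22, -0.12], [0.69, 0.09], [-0.35, 0.03], [-1.07, 0.51], [0.63, 0.1], [-0.79, -0.95], [0.45, -0.09]]
noscene-corners [0.5313 0.0435 0.0935 0.0885 0.3401] [ 5.073  19.4875] 
 [[0.66, -0.02], [-0.54, 0.19], [-0.21, 0.37], [-1.28, -0.04], [-1.04, 0.62], [0.6, 0.14], [-0.76, -0.85], [0.44, -0.04]]
nonet [0.5315 0.0423 0.0956 0.0669 0.3529] [ 3.8355 20.2181] 
 [[0.69, -0.41], [-0.46, 0.19], [0.38, 0.13], [-0.23, -0.04], [0.53, 0.02], [-0.32, -0.09]]
foot [[275.4165 182.3292]
 [309.9801 180.601 ]
 [313.1122 243.2444]
 [278.5486 244.9726]] [[ 0.6119  0.0891  0.012 ]
 [ 0.6165  0.008   0.012 ]
 [ 0.4703 -0.0005  0.012 ]
 [ 0.4657  0.0796  0.012 ]] [0.5411 0.0441 0.012 ]
[(np.float64(0.08126727634178635), np.float64(-86.81607248716807)), (np.float64(0.1463548455691319), np.float64(-176.69481231667712)), (np.float64(0.08017439529440311), np.float64(93.29445049663039)), (np.float64(0.14651588868713183), np.float64(3.7324976848129316))]
plate [ 0.4846 -0.1714  0.008 ]
[(np.float64(0.04955604142715869), np.float64(-82.89062474143337)), (np.float64(0.07607859626250102), np.float64(-173.8769430849865)), (np.float64(0.049205491872163436), np.float64(97.13955912998887)), (np.float64(0.07609928916061248), np.float64(6.387291478517976))]
```

```bash
cat > d.py <<'E'
from fit import *
from scipy.spatial.transform import Rotation as Ro
def R_of(yaw,s): return frame([0,0,0,np.radians(yaw),np.radians(s)])*[-1,1,-1]
def delta(pos,yaw,s):
    st=manip.get_state(); q=st['ee_rot']; Rc=Ro.from_quat([q[1],q[2],q[3],q[0]]).as_matrix(); Rt=R_of(yaw,s)
    d=np.array(pos)-st['position']
    print('clock',st['clock'],'pos',st['position'],'F',np.round(st['contact_force'],1),'M',np.round(st['moment'],2),'w',round(st['width'],4),'gf',round(st['gripper_force'],1))
    print('rot deg',Ro.from_matrix(Rc.T@Rt).as_rotvec(True).round(2),'shift cm before rot',(Rc.T@d*100).round(2),'after rot',(Rt.T@d*100).round(2))
E
cat >> fit.py <<'E'
YAW=3.6
E
python3 - <<'E'
from d import *
f=lambda q: np.concatenate([res(np.r_[q[:3],np.radians(3.6),q[3]])])
r=least_squares(f,[.53,.05,.1,.35],loss='soft_l1');p=np.r_[r.x[:3],np.radians(3.6),r.x[3]];print(p,np.degrees(p[4]))
for s in (18,20,22):
    q=p.copy();q[4]=np.radians(s); print(s,'pivot',W(q,(.051,0,.011)),'pad0',W(q,pad(0)),'pad.55',W(q,pad(.55)),'pad.85',W(q,pad(.85)))
delta((.42,.12,.24),3.6,0)
E
```

```text
[0.5314 0.0432 0.0947 0.0628 0.3391] 19.427784204411687
18 pivot [0.5764 0.046  0.121 ] pad0 [0.6135 0.0484 0.1445] pad.55 [0.6203 0.0488 0.1216] pad.85 [0.6185 0.0487 0.1085]
20 pivot [0.5755 0.046  0.1225] pad0 [0.6117 0.0482 0.1473] pad.55 [0.6193 0.0487 0.1247] pad.85 [0.618  0.0486 0.1116]
22 pivot [0.5745 0.0459 0.124 ] pad0 [0.6098 0.0481 0.1501] pad.55 [0.6182 0.0487 0.1277] pad.85 [0.6174 0.0486 0.1146]
clock 1.1 pos [0.1693 0.5496 0.2393] F [ 0.2 -0.5  0. ] M [ 0.02  0.02 -0.03] w 0.0853 gf 0.0
rot deg [  0.01   0.   -20.72] shift cm before rot [-36.61 -33.67  -0.07] after rot [-22.33 -44.45  -0.07]
```

servo_tool(
  increments=[
    [0,0,0,0,0,-6.9,1],
    [0,0,0,0,0,-6.9,1],
    [0,0,0,0,0,-6.9,1],
    [-2,-4.4,0,0,0,0,1],
    [-2,-4.4,0,0,0,0,1],
  ],
  squeeze=30,
)

```text
clock: 1.6
position: [0.2148, 0.4639, 0.2389]
ee_rot: [0.0, -0.033, 0.999, -0.0]
contact_force: [0.6, -0.2, 1.0]
width: 0.0119
gripper_force: 0.0
```

servo_tool(
  increments=[
    [-2,-4.4,0,0,0,0,1],
    [-2,-4.4,0,0,0,0,1],
    [-2,-4.4,0,0,0,0,1],
    [-2,-4.4,0,0,0,0,1],
    [-2,-4.4,0,0,0,0,1],
  ],
)

```text
clock: 2.1
position: [0.3288, 0.2492, 0.2397]
ee_rot: [0.001, -0.032, 1.0, 0.0]
contact_force: [0.9, 0.1, 0.3]
width: -0.0001
gripper_force: 0.0
```

servo_tool(
  increments=[
    [-2.2,-4.4,0,0,0,0,1],
    [-2.2,-4.4,0,0,0,0,1],
    [-2.2,-4.4,0,0,0,0,1],
    [-4,-1.7,0,0,0,0,1],
    [-4,-1.7,0,0,0,0,1],
  ],
)

```text
clock: 2.6
position: [0.4854, 0.0925, 0.2398]
ee_rot: [0.001, -0.03, 1.0, 0.0]
contact_force: [-0.0, 1.5, 0.1]
width: -0.0
gripper_force: 0.0
```

```bash
python3 -c "
from d import *
delta((.6155,.0483,.165),3.6,0)"
```

```text
clock 2.6 pos [0.4854 0.0925 0.2398] F [-0.   1.5  0.1] M [ 0.03 -0.05  0.01] w -0.0 gf 0.0
rot deg [ 0.02  0.07 -0.16] shift cm before rot [-12.71  -5.2    7.49] after rot [-12.71  -5.23   7.48]
```

servo_tool(
  increments=[
    [-4.2,-1.7,0,0,0,0,1],
    [-4.2,-1.7,0,0,0,0,1],
    [-4.2,-1.8,1,0,0,0,1],
    [0,0,2.5,0,0,0,1],
    [0,0,2.5,0,0,0,1],
  ],
)

```text
clock: 3.1
position: [0.6151, 0.0494, 0.1782]
ee_rot: [0.0, -0.031, 1.0, 0.0]
contact_force: [-0.3, 0.2, -1.2]
width: 0.0002
gripper_force: 0.0
```

```bash
python3 -c "
from d import *
delta((.615,.0483,.165),3.6,0)
t=optics.get_image('top')[140:270,240:350];s=optics.get_image('scene')[150:240,270:380]
o=np.zeros((520,800,3),np.uint8);o[:520,:440]=cv2.resize(t,None,fx=4,fy=4)[...,::-1][:520,:440];o[:295,440:]=cv2.resize(s,(360,295))[...,::-1]
cv2.imwrite('pics/p1.png',o)"
```

```text
clock 3.1 pos [0.6151 0.0494 0.1782] F [-0.3  0.2 -1.2] M [ 0.08  0.03 -0.09] w 0.0002 gf 0.0
rot deg [ 0.    0.05 -0.1 ] shift cm before rot [ 0.02 -0.11  1.32] after rot [ 0.01 -0.11  1.32]
```

View pics/p1.png

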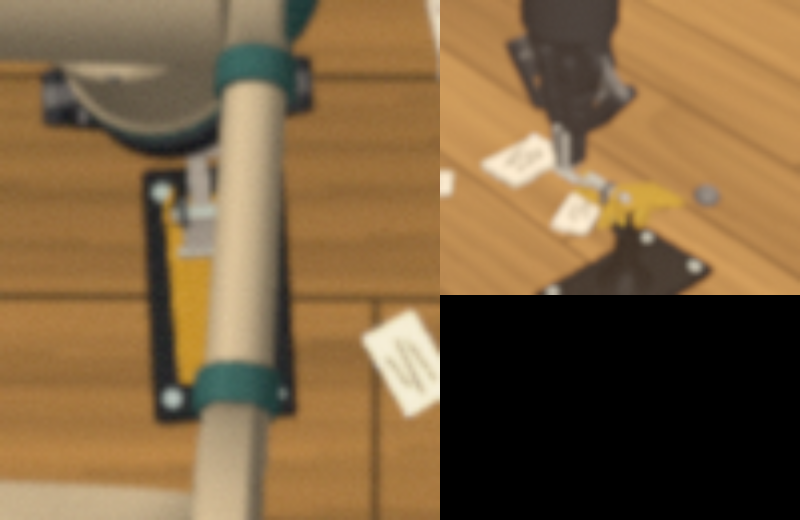

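The fingertips (crop 572,165) stand just above the clip's pad (crop 570,176), so I press down.

servo_tool(
  increments=[
    [0,-0.1,0.3,0,0,0,1],
    [0,0,0.3,0,0,0,1],
    [0,0,0.3,0,0,0,1],
    [0,0,0.3,0,0,0,1],
    [0,0,0.1,0,0,0,1],
  ],
)

```text
clock: 3.7
position: [0.615, 0.0495, 0.1679]
ee_rot: [0.002, -0.031, 1.0, 0.0]
contact_force: [1.7, 0.9, 4.8]
width: -0.0002
gripper_force: 2.7
```

servo_tool(
  increments=[
    [0,0,0.1,0,0,0,1],
    [0,0,0.1,0,0,0,1],
    [0,0,0.1,0,0,0,1],
    [0,0,0.1,0,0,0,1],
    [0,0,0.1,0,0,0,1],
  ],
)

```text
clock: 4.2
position: [0.6173, 0.0496, 0.164]
ee_rot: [0.005, -0.031, 0.999, 0.0]
contact_force: [4.1, 2.2, 6.5]
width: -0.0002
gripper_force: 3.4
```

servo_tool(
  increments=[
    [0,0,0.1,0,0,0,1],
    [0,0,0.1,0,0,0,1],
    [0,0,0.1,0,0,0,1],
    [0,0,0.1,0,0,0,1],
    [0,0,0.1,0,0,0,1],
  ],
)

```text
clock: 4.7
position: [0.6169, 0.0494, 0.1587]
ee_rot: [0.005, -0.031, 1.0, -0.0]
contact_force: [3.3, 0.8, 5.4]
width: 0.0001
gripper_force: 2.6
```

servo_tool(
  increments=[
    [0,0,0.3,0,0,0,1],
    [0,0,0.3,0,0,0,1],
    [0,0,0.3,0,0,0,1],
    [0,0,0.3,0,0,0,1],
    [0,0,0.3,0,0,0,1],
  ],
)

```text
clock: 5.2
position: [0.6123, 0.0493, 0.1403]
ee_rot: [-0.001, -0.031, 1.0, 0.0]
contact_force: [0.1, -0.2, 0.3]
width: 0.0002
gripper_force: 0.0
```

servo_tool(
  increments=[
    [0,0,0.2,0,0,0,1],
    [0,0,0.2,0,0,0,1],
    [0,0,0.2,0,0,0,1],
    [0,0,0.2,0,0,0,1],
    [0,0,0.2,0,0,0,1],
  ],
)

```text
clock: 5.7
position: [0.6133, 0.0493, 0.1311]
ee_rot: [-0.0, -0.031, 1.0, 0.0]
contact_force: [0.6, 0.5, -0.1]
width: 0.0003
gripper_force: 0.0
```

servo_tool(
  increments=[
    [0,0,0.1,0,0,0,1],
    [0,0,0.1,0,0,0,1],
    [0,0,0.1,0,0,0,1],
    [0,0,0.1,0,0,0,1],
    [0,0,0,0,0,0,1],
  ],
)

```text
clock: 6.2
position: [0.6134, 0.0493, 0.1299]
ee_rot: [0.001, -0.031, 1.0, -0.0]
contact_force: [-4.1, 1.3, 12.5]
width: -0.0001
gripper_force: 6.0
```

servo_tool(
  increments=[
    [0,0,-3,0,0,0,1],
    [0,0,-3,0,0,0,1],
    [2.7,-0.1,0,0,0,0,1],
    [4,0,0,0,0,0,1],
    [4,0,0,0,0,0,1],
  ],
)

```text
clock: 6.7
position: [0.5058, 0.0415, 0.1873]
ee_rot: [0.0, -0.031, 1.0, -0.0]
contact_force: [-1.2, -0.7, 0.1]
width: 0.0001
gripper_force: 0.0
```

servo_tool(
  increments=[
    [0.2,0,2.6,0,0,0,1],
    [0,0,2.6,0,0,0,1],
    [0,0,0.5,0,0,0,1],
    [0,0,0.3,0,0,0,1],
    [0,0,0,0,0,0,1],
  ],
)

```text
clock: 7.2
position: [0.5055, 0.0415, 0.1277]
ee_rot: [0.0, -0.031, 1.0, 0.0]
contact_force: [-0.4, -0.8, -0.3]
width: -0.0001
gripper_force: 0.0
```

```bash
python3 -c "
from d import *
delta((.502,.0414,.11),3.6,0)
t=optics.get_image('top')[140:270,240:350];s=optics.get_image('scene')[150:240,270:380]
o=np.zeros((520,800,3),np.uint8);o[:520,:440]=cv2.resize(t,None,fx=4,fy=4)[...,::-1][:520,:440];o[:295,440:]=cv2.resize(s,(360,295))[...,::-1]
cv2.imwrite('pics/p2.png',o)"
```

```text
clock 7.2 pos [0.5055 0.0415 0.1277] F [-0.4 -0.8 -0.3] M [ 0.03 -0.05  0.01] w -0.0001 gf 0.0
rot deg [-0.    0.05 -0.02] shift cm before rot [0.35 0.01 1.77] after rot [0.35 0.01 1.77]
```

View pics/p2.png

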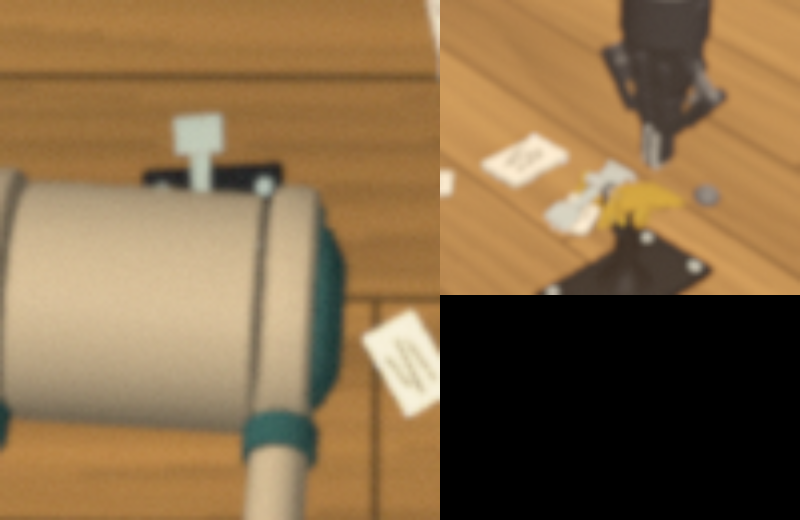

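Picture shows the clip open (pad at crop 570,210 below the stage; bar up at 618,175). I probe the face here, then higher up, to get the slope.

servo_tool(
  increments=[
    [0,0,0.9,0,0,0,1],
    [0,0,0.6,0,0,0,1],
    [0,0,0.2,0,0,0,1],
    [0,0,0.2,0,0,0,1],
    [0,0,0.2,0,0,0,1],
  ],
)

```text
clock: 7.8
position: [0.5047, 0.0415, 0.1061]
ee_rot: [0.0, -0.031, 1.0, 0.0]
contact_force: [-0.6, 0.9, 0.2]
width: 0.0004
gripper_force: 0.0
```

servo_tool(
  increments=[
    [0,0,0.2,0,0,0,1],
    [0,0,0.2,0,0,0,1],
    [0,0,0.2,0,0,0,1],
    [0,0,0,0,0,0,1],
    [0,0,0,0,0,0,1],
  ],
)

```text
clock: 8.3
position: [0.5048, 0.0415, 0.1004]
ee_rot: [0.0, -0.031, 1.0, 0.0]
contact_force: [0.4, -0.4, -0.0]
width: -0.0001
gripper_force: 0.1
```

servo_tool(
  increments=[
    [0,0,0.1,0,0,0,1],
    [0,0,0.1,0,0,0,1],
    [0,0,0.1,0,0,0,1],
    [0,0,0,0,0,0,1],
    [0,0,0,0,0,0,1],
  ],
)

```text
clock: 8.8
position: [0.5049, 0.0415, 0.0998]
ee_rot: [0.001, -0.031, 1.0, -0.0]
contact_force: [-4.2, 0.3, 18.3]
width: -0.0001
gripper_force: 8.9
```

servo_tool(
  increments=[
    [0,0,0.1,0,0,0,1],
    [0,0,0.1,0,0,0,1],
    [0,0,0,0,0,0,1],
    [0,0,0,0,0,0,1],
    [0,0,0,0,0,0,1],
  ],
)

```text
clock: 9.3
position: [0.505, 0.0415, 0.0995]
ee_rot: [0.001, -0.031, 1.0, -0.0]
contact_force: [-9.4, 0.2, 28.3]
width: -0.0001
gripper_force: 15.1
```

servo_tool(
  increments=[
    [0,0,-3,0,0,0,1],
    [-3.3,0,0,0,0,0,1],
    [0,0,0,0,0,0,1],
    [0,0,0.6,0,0,0,1],
    [0,0,0,0,0,0,1],
  ],
)

```text
clock: 9.8
position: [0.5358, 0.0436, 0.1183]
ee_rot: [-0.002, -0.031, 1.0, 0.0]
contact_force: [-3.2, -0.2, -0.3]
width: -0.0001
gripper_force: 1.6
```

servo_tool(
  increments=[
    [0,0,0.2,0,0,0,1],
    [0,0,0.1,0,0,0,1],
    [0,0,0,0,0,0,1],
    [0,0,0,0,0,0,1],
    [0,0,0,0,0,0,1],
  ],
)

```text
clock: 10.3
position: [0.5359, 0.0436, 0.116]
ee_rot: [-0.002, -0.031, 1.0, 0.0]
contact_force: [-4.6, -0.1, 2.9]
width: 0.0002
gripper_force: 2.5
```

servo_tool(
  increments=[
    [0,0,0.1,0,0,0,1],
    [0,0,0.1,0,0,0,1],
    [0,0,0.1,0,0,0,1],
    [0,0,0,0,0,0,1],
    [0,0,0,0,0,0,1],
  ],
)

```text
clock: 10.8
position: [0.5359, 0.0436, 0.1131]
ee_rot: [-0.002, -0.031, 1.0, 0.0]
contact_force: [-6.0, -0.5, 3.0]
width: 0.0002
gripper_force: 2.7
```

servo_tool(
  increments=[
    [1.2,0,-0.3,0,0,0,1],
    [0,0,0,0,0,0,1],
    [0,0,0.2,0,0,0,1],
    [0,0,0.1,0,0,0,1],
    [0,0,0,0,0,0,1],
  ],
)

```text
clock: 11.3
position: [0.526, 0.0428, 0.1131]
ee_rot: [0.0, -0.031, 1.0, 0.0]
contact_force: [0.2, 0.2, -0.2]
width: 0.0
gripper_force: 0.0
```

servo_tool(
  increments=[
    [0,0,0.2,0,0,0,1],
    [0,0,0.1,0,0,0,1],
    [0,0,0,0,0,0,1],
    [0,0,0,0,0,0,1],
    [0,0,0,0,0,0,1],
  ],
)

```text
clock: 11.8
position: [0.5257, 0.0428, 0.1103]
ee_rot: [0.0, -0.031, 1.0, 0.0]
contact_force: [-0.9, -0.2, 0.2]
width: -0.0001
gripper_force: 0.0
```

servo_tool(
  increments=[
    [0,0,0.1,0,0,0,1],
    [0,0,0.1,0,0,0,1],
    [0,0,0,0,0,0,1],
    [0,0,0,0,0,0,1],
    [0,0,0,0,0,0,1],
  ],
)

```text
clock: 12.3
position: [0.5257, 0.0428, 0.1084]
ee_rot: [0.0, -0.031, 1.0, 0.0]
contact_force: [-0.4, 0.1, 2.3]
width: -0.0
gripper_force: 0.9
```

servo_tool(
  increments=[
    [0,0,-4,0,0,0,1],
    [0,0,-3,0,0,-3,1],
    [0.5,-4.5,0,0,0,0,0.5],
    [0.5,-4.5,0,0,0,0,-0.5],
    [0.5,-4.5,0,0,0,0,-0.5],
  ],
)

```text
clock: 12.8
position: [0.5262, -0.0941, 0.1786]
ee_rot: [0.0, -0.058, 0.998, -0.0]
contact_force: [1.2, -1.1, -0.2]
width: 0.043
gripper_force: 0.0
```

servo_tool(
  increments=[
    [0.5,-4.5,0,0,0,0,-0.5],
    [0,-2.5,2,0,0,0,-0.5],
    [0,0,3,0,0,0,-0.5],
    [0,0,3,0,0,0,-0.5],
    [0,0,0,0,0,0,-0.5],
  ],
)

```text
clock: 13.3
position: [0.5259, -0.1621, 0.0944]
ee_rot: [-0.004, -0.057, 0.998, 0.002]
contact_force: [-0.3, 0.1, 1.1]
width: 0.064
gripper_force: 0.0
```

```bash
python3 -c "
from d import *
delta((.4816,-.1717,.03),6.6,0)
R=R_of(6.6,0)
"
```

```text
clock 13.3 pos [ 0.5259 -0.1621  0.0944] F [-0.3  0.1  1.1] M [-0.02 -0.03  0.01] w 0.064 gf 0.0
rot deg [ 0.29 -0.46 -0.07] shift cm before rot [ 4.46 -0.48  6.47] after rot [ 4.51 -0.44  6.44]
```

servo_tool(
  increments=[
    [4.4,-0.4,0,0,0,0,-0.5],
    [0,0,3,0,0,0,-0.5],
    [0,0,3,0,0,0,-0.5],
    [0,0,0,0,0,0,-0.5],
    [0,0,0,0,0,0,-0.5],
  ],
)

```text
clock: 13.8
position: [0.4867, -0.1722, 0.0393]
ee_rot: [0.0, -0.058, 0.998, -0.0]
contact_force: [0.0, 0.4, 0.0]
width: 0.0637
gripper_force: 0.0
```

```bash
python3 -c "
from d import *
delta((.4816,-.1717,.008),6.6,0)
t=optics.get_image('top')[190:290,320:450];s=optics.get_image('scene')[160:220,260:340]
o=np.zeros((400,800,3),np.uint8);o[:400,:]=0;o[:308,:400]=cv2.resize(t,(400,308))[...,::-1];o[:300,400:]=cv2.resize(s,(400,300))[...,::-1]
cv2.imwrite('pics/p3.png',o)"
```

```text
clock 13.8 pos [ 0.4867 -0.1722  0.0393] F [0.  0.4 0. ] M [-0.02 -0.01 -0.01] w 0.0637 gf 0.0
rot deg [-0.02  0.04  0.  ] shift cm before rot [0.5  0.11 3.13] after rot [0.5  0.11 3.13]
```

View pics/p3.png

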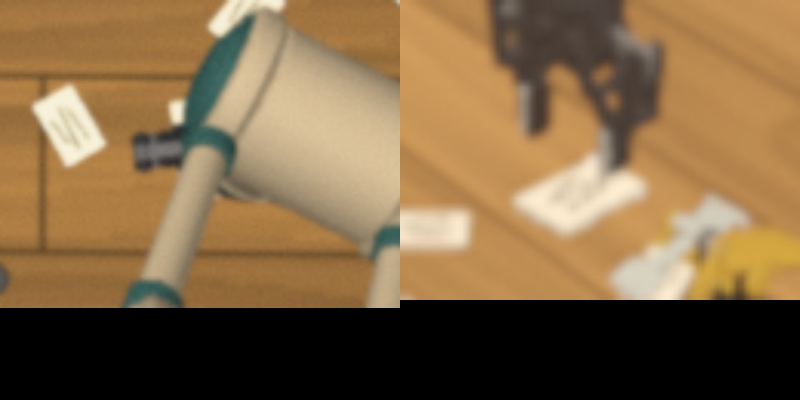

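Fingers straddle the large plate (crop 530,130 and 615,165; plate 580,195). Going down.

servo_tool(
  increments=[
    [0.5,0.1,1.2,0,0,0,-0.5],
    [0,0,1.2,0,0,0,-0.5],
    [0,0,0.5,0,0,0,-0.5],
    [0,0,0.2,0,0,0,-0.5],
    [0,0,0,0,0,0,-0.5],
  ],
)

```text
clock: 14.4
position: [0.4812, -0.1718, 0.0072]
ee_rot: [0.0, -0.057, 0.998, 0.0]
contact_force: [-1.0, -0.2, -0.4]
width: 0.0642
gripper_force: 0.0
```

servo_tool(
  increments=[
    [0,0,0.1,0,0,0,-0.5],
    [0,0,0.1,0,0,0,-0.5],
    [0,0,0,0,0,0,-0.5],
    [0,0,0,0,0,0,-0.5],
    [0,0,0,0,0,0,-0.5],
  ],
)

```text
clock: 14.9
position: [0.481, -0.1717, 0.0054]
ee_rot: [0.0, -0.057, 0.998, -0.0]
contact_force: [0.2, 0.5, -0.5]
width: 0.0637
gripper_force: 0.0
```

servo_tool(
  increments=[
    [0,0,0,0,0,0,-0.3],
    [0,0,0,0,0,0,-0.2],
    [0,0,0,0,0,0,0],
    [0,0,0,0,0,0,1],
    [0,0,0,0,0,0,1],
  ],
  squeeze=45,
)

```text
clock: 15.4
position: [0.4811, -0.1718, 0.0057]
ee_rot: [0.0, -0.057, 0.998, -0.0]
contact_force: [-0.3, -0.1, 6.5]
width: 0.0465
gripper_force: 49.5
```

```bash
python3 -c "
from d import *
delta((.4812,-.1717,.1),3.6,21)"
```

```text
clock 15.4 pos [ 0.4811 -0.1718  0.0057] F [-0.3 -0.1  6.5] M [ 0.12  0.17 -0.02] w 0.0465 gf 49.5
rot deg [  0.53 -20.96   2.95] shift cm before rot [-0.01  0.01 -9.43] after rot [-3.39  0.01 -8.8 ]
```

servo_tool(
  increments=[
    [0,0,-1,0,0,0,1],
    [0,0,-4,0,0,0,1],
    [0,0,-4.5,0,0,0,1],
    [0,0,-4.5,0,0,0,1],
    [0,0,0,0,0,0,1],
  ],
)

```text
clock: 15.9
position: [0.4849, -0.1737, 0.1517]
ee_rot: [0.006, -0.057, 0.998, -0.003]
contact_force: [1.0, -0.8, -1.0]
width: 0.0467
gripper_force: 46.8
```

servo_tool(
  increments=[
    [0,0,0,0,-7,1,1],
    [0,0,0,0,-7,1,1],
    [0,0,0,0,-7,1,1],
    [0,0,0,0,0,0,1],
    [0,0,0,0,0,0,1],
  ],
)

```text
clock: 16.4
position: [0.4802, -0.1719, 0.145]
ee_rot: [0.181, -0.03, 0.983, 0.011]
contact_force: [0.4, 0.2, 0.0]
width: 0.0463
gripper_force: 46.7
```

```bash
python3 -c "
from d import *
p=np.r_[.5314,.0434,.098,np.radians([3.6,21])]
delta(W(p,(-.035,0,.045)),3.6,21)"
```

```text
clock 16.4 pos [ 0.4802 -0.1719  0.145 ] F [0.4 0.2 0. ] M [-0.05  0.24 -0.01] w 0.0463 gf 46.7
rot deg [ 0.53 -0.13 -0.24] shift cm before rot [-0.76 21.15  2.4 ] after rot [-0.85 21.17  2.2 ]
```

servo_tool(
  increments=[
    [-0.2,4.2,0,0.5,0,-0.2,1],
    [-0.2,4.2,0,0,0,0,1],
    [-0.2,4.2,0,0,0,0,1],
    [-0.1,4.3,0,0,0,0,1],
    [-0.1,4.3,0,0,0,0,1],
  ],
)

```text
clock: 16.9
position: [0.4769, 0.0421, 0.1497]
ee_rot: [0.183, -0.032, 0.983, 0.005]
contact_force: [1.0, 0.5, -0.9]
width: 0.047
gripper_force: 46.8
```

servo_tool(
  increments=[
    [0,0,1.2,0,0,0,1],
    [0,0,1,0,0,0,1],
    [0,0,0,0,0,0,1],
    [0,0,0,0,0,0,1],
    [0,0,0,0,0,0,1],
  ],
)

```text
clock: 17.4
position: [0.4834, 0.0398, 0.1282]
ee_rot: [0.182, -0.03, 0.983, 0.006]
contact_force: [-0.8, -0.1, -0.8]
width: 0.0463
gripper_force: 46.8
```

```bash
python3 -c "
from d import *
p=np.r_[.5314,.0434,.098,np.radians([3.6,21])]
delta(W(p,(-.025,0,.012)),3.6,21)
t=optics.get_image('top')[150:260,230:360];s=optics.get_image('scene')[170:240,280:370]
o=np.zeros((600,800,3),np.uint8);o[:308,:364]=cv2.resize(t,(364,308))[...,::-1];o[:340,364:]=cv2.resize(s,(436,340))[...,::-1]
cv2.imwrite('pics/p4.png',o)"
```

```text
clock 17.4 pos [0.4834 0.0398 0.1282] F [-0.8 -0.1 -0.8] M [-0.02  0.19 -0.  ] w 0.0463 gf 46.8
rot deg [-0.02 -0.   -0.06] shift cm before rot [-0.91  0.06  3.35] after rot [-0.91  0.06  3.35]
```

View pics/p4.png

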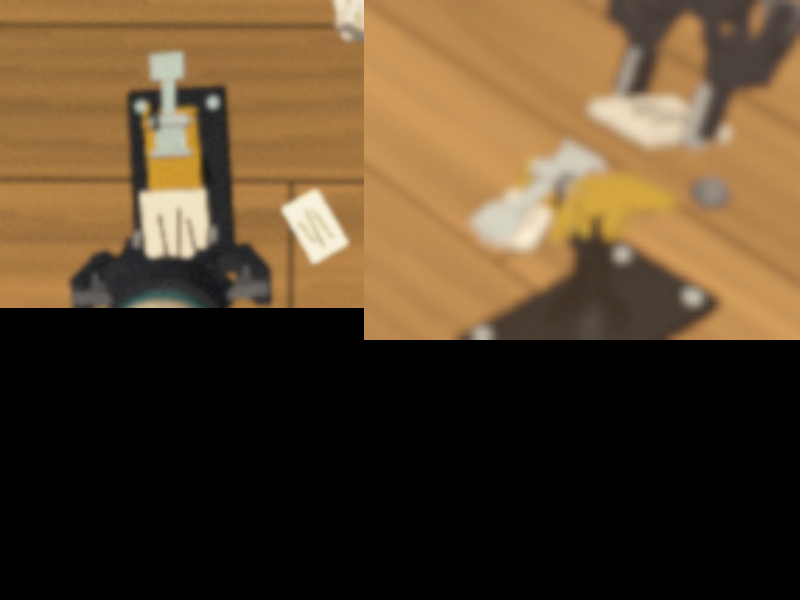

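The plate is gripped square, streaks up, lying below the raised bar (upper edge at crop 140–206,190). I check where it sits in the grip and against the stage edges.

```bash
python3 - <<'E'
from d import *
st=manip.get_state();q=st['ee_rot'];R=Ro.from_quat([q[1],q[2],q[3],q[0]]).as_matrix()
C=[st['position']+R@np.array([-.0035-.0375,y,-.0023]) for y in(.024,-.024)]
print('pred plate top upper corners',proj('top',C))
im=optics.get_image('top').astype(int); 
p=np.r_[.5314,.0434,.098,np.radians([3.6,21])]
print('pred stage edges x=.015',proj('top',[W(p,(.01,.02,0)),W(p,(.01,-.02,0))]),'z-4mm',proj('top',[W(p,(.01,.02,0))-[0,0,.004],W(p,(.01,-.02,0))-[0,0,.004]]))
g=im[...,2]  # blue: white plate high, brass/foot low
m=(g[200:250,270:320]>120).astype(np.uint8); n,l,s,c=cv2.connectedComponentsWithStats(m); k=1+s[1:,4].argmax()
for r in range(200,250,2):
    x=np.where(l[r-200]==k)[0]
    if len(x):print(r,x.min()+270,x.max()+270,end=' | ')
print()
hsv=cv2.cvtColor(im.astype(np.uint8),cv2.COLOR_RGB2HSV)
for r in range(200,216,2): x=np.where((im[r,275:315,0]>130))[0]+275; print(r,x.min(),x.max(),im[r,278:286].sum(1).tolist(),im[r,298:308].sum(1).tolist())
E
```

```text
pred plate top upper corners [[279.6236 219.1989]
 [303.1062 217.905 ]]
pred stage edges x=.015 [[282.5628 210.6374]
 [301.2301 209.5848]] z-4mm [[282.7156 210.763 ]
 [301.308  209.7148]]
218 283 302 | 220 280 303 | 222 280 303 | 224 280 303 | 226 280 303 | 228 281 303 | 230 281 304 | 232 281 306 | 234 281 305 | 236 282 303 | 238 282 302 | 240 282 298 | 242 296 296 | 
200 275 314 [121, 122, 114, 218, 354, 398, 446, 520] [397, 385, 321, 211, 138, 119, 126, 142, 124, 129]
202 275 314 [114, 121, 123, 222, 346, 411, 445, 496] [420, 398, 354, 241, 147, 123, 127, 113, 116, 124]
204 275 314 [116, 114, 140, 215, 364, 467, 520, 540] [458, 408, 370, 261, 166, 110, 125, 117, 122, 125]
206 275 314 [127, 124, 123, 182, 292, 395, 433, 428] [405, 409, 377, 262, 141, 100, 103, 113, 109, 115]
208 275 314 [110, 117, 127, 169, 268, 361, 408, 399] [401, 400, 384, 272, 144, 64, 88, 115, 129, 126]
210 275 314 [126, 118, 127, 152, 254, 356, 403, 404] [397, 400, 384, 271, 130, 88, 76, 111, 106, 126]
212 275 314 [134, 129, 112, 125, 215, 347, 401, 417] [399, 410, 377, 275, 160, 72, 78, 92, 108, 122]
214 283 301 [125, 117, 125, 119, 214, 344, 408, 421] [410, 407, 386, 306, 197, 104, 61, 85, 124, 131]
```

servo_tool(
  increments=[
    [-0.9,0.12,0,0,0,0,1],
    [0,0,1.5,0,0,0,1],
    [0,0,1.4,0,0,0,1],
    [0,0,0.6,0,0,0,1],
    [0,0,0,0,0,0,1],
  ],
)

```text
clock: 18.05
position: [0.5037, 0.0433, 0.0981]
ee_rot: [0.182, -0.031, 0.983, 0.006]
contact_force: [-0.5, 0.1, -1.0]
width: 0.0465
gripper_force: 46.8
```

servo_tool(
  increments=[
    [-0.5,0,0,0,0,0,1],
    [-0.5,0,0,0,0,0,1],
    [0,0,0,0,0,0,1],
    [0,0,0,0,0,0,1],
    [0,0,0,0,0,0,1],
  ],
)

```text
clock: 18.55
position: [0.5127, 0.044, 0.1023]
ee_rot: [0.182, -0.031, 0.983, 0.006]
contact_force: [0.4, 0.1, -0.4]
width: 0.0463
gripper_force: 46.8
```

```bash
python3 -c "
from d import *
p=np.r_[.5314,.0434,.098,np.radians([3.6,21])]
delta(W(p,(-.0035,.0008,.0057)),3.6,21)"
```

```text
clock 18.55 pos [0.5127 0.044  0.1023] F [ 0.4  0.1 -0.4] M [-0.03  0.23  0.02] w 0.0463 gf 46.8
rot deg [ 0.03 -0.    0.05] shift cm before rot [-1.23 -0.1   0.5 ] after rot [-1.23 -0.1   0.5 ]
```

servo_tool(
  increments=[
    [-0.4,-0.1,0,0,0,0,1],
    [-0.4,0,0,0,0,0,1],
    [-0.4,0,0,0,0,0,1],
    [0,0,0,0,0,0,1],
    [0,0,0,0,0,0,1],
  ],
)

```text
clock: 19.05
position: [0.5242, 0.0437, 0.1064]
ee_rot: [0.182, -0.031, 0.983, 0.006]
contact_force: [0.2, 0.1, -1.3]
width: 0.0465
gripper_force: 46.8
```

servo_tool(
  increments=[
    [0,0,0.1,0,0,0,1],
    [0,0,0.1,0,0,0,1],
    [0,0,0,0,0,0,1],
    [0,0,0,0,0,0,1],
    [0,0,0,0,0,0,1],
  ],
)

```text
clock: 19.55
position: [0.5248, 0.0437, 0.1046]
ee_rot: [0.182, -0.031, 0.983, 0.006]
contact_force: [0.3, -0.3, -1.1]
width: 0.0466
gripper_force: 46.8
```

```bash
python3 -c "
from d import *
p=np.r_[.5314,.0434,.098,np.radians([3.6,21])]
delta(W(p,(-.0035,.0008,.0057)),3.6,21)"
```

```text
clock 19.55 pos [0.5248 0.0437 0.1046] F [ 0.3 -0.3 -1.1] M [ 0.02  0.2  -0.03] w 0.0466 gf 46.8
rot deg [ 0.03 -0.01  0.05] shift cm before rot [-0.03  0.01  0.28] after rot [-0.03  0.01  0.28]
```

servo_tool(
  increments=[
    [0,0,0.1,0,0,0,1],
    [0,0,0.1,0,0,0,1],
    [0,0,0,0,0,0,1],
    [0,0,0,0,0,0,1],
    [0,0,0,0,0,0,1],
  ],
)

```text
clock: 20.05
position: [0.5254, 0.0438, 0.1033]
ee_rot: [0.182, -0.031, 0.983, 0.006]
contact_force: [-4.8, -0.4, 5.3]
width: 0.0467
gripper_force: 47.6
```

servo_tool(
  increments=[
    [0,0,0.1,0,0,0,1],
    [0,0,0,0,0,0,1],
    [0,0,0,0,0,0,1],
    [0,0,0,0,0,0,1],
    [0,0,0,0,0,0,1],
  ],
)

```text
clock: 20.55
position: [0.5254, 0.0437, 0.1033]
ee_rot: [0.183, -0.032, 0.983, 0.006]
contact_force: [-9.8, -2.2, 15.4]
width: 0.0466
gripper_force: 48.7
```

```bash
python3 -c "
from d import *
p=np.r_[.5314,.0434,.098,np.radians([3.6,21])]
delta(W(p,(-.0035,.0008,.0057)),3.6,21)"
```

```text
clock 20.55 pos [0.5254 0.0437 0.1033] F [-9.8 -2.2 15.4] M [-0.07  0.69 -0.09] w 0.0466 gf 48.7
rot deg [0.02 0.05 0.07] shift cm before rot [-0.01  0.01  0.13] after rot [-0.01  0.01  0.13]
```

servo_tool(
  increments=[
    [0,0,0,0,0,0,1],
    [0,0,0,0,0,0,1],
    [0,0,0.05,0,0,0,1],
    [0,0,0,0,0,0,1],
    [0,0,0,0,0,0,1],
  ],
  squeeze=20,
)

```text
clock: 21.05
position: [0.5255, 0.0438, 0.1032]
ee_rot: [0.183, -0.032, 0.983, 0.006]
contact_force: [-11.8, -1.9, 19.7]
width: 0.0464
gripper_force: 49.2
```

```bash
python3 -c "
from d import *
p=np.r_[.5314,.0434,.098,np.radians([3.6,21])]
delta(W(p,(-.0035,.0008,.0057)),3.6,21)
t=optics.get_image('top')[150:260,230:360];s=optics.get_image('scene')[180:235,285:365]
o=np.zeros((600,800,3),np.uint8);o[:308,:364]=cv2.resize(t,(364,308))[...,::-1];o[:300,364:]=cv2.resize(s,(436,300))[...,::-1]
cv2.imwrite('pics/p5.png',o)"
```

```text
clock 21.05 pos [0.5255 0.0438 0.1032] F [-11.8  -1.9  19.7] M [-0.07  0.79 -0.05] w 0.0464 gf 49.2
rot deg [0.02 0.06 0.08] shift cm before rot [-0.01  0.    0.13] after rot [-0.01  0.    0.13]
```

View pics/p5.png

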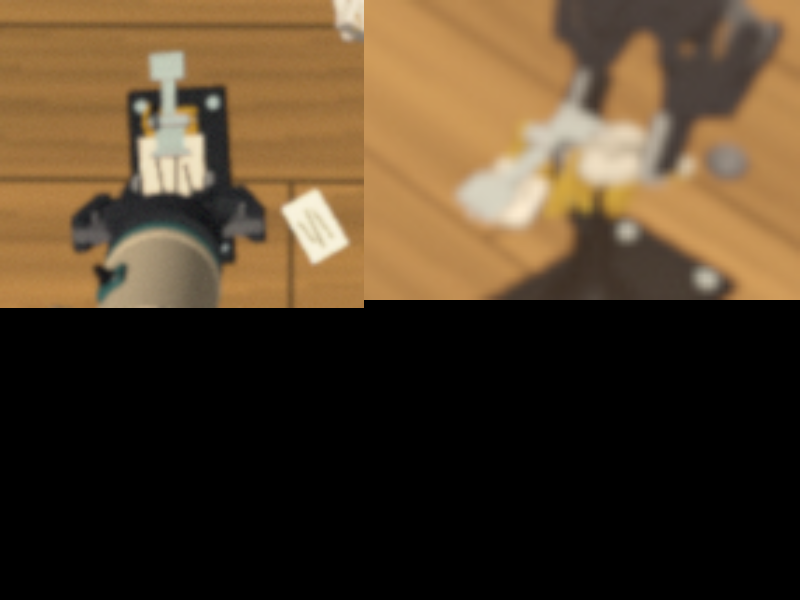

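Upper end is under the raised bar (crop 172,140). The moment hints at end contact, so I test the pitch by one degree.

servo_tool(
  increments=[
    [0,0,-0.1,0,0,0,1],
    [0,0,0,0,0.5,0,1],
    [0,0,0,0,0.5,0,1],
    [0,0,0,0,0,0,1],
    [0,0,0,0,0,0,1],
  ],
)

```text
clock: 21.65
position: [0.5254, 0.0438, 0.1032]
ee_rot: [0.174, -0.032, 0.984, 0.006]
contact_force: [-7.5, -0.4, 12.7]
width: 0.0468
gripper_force: 48.3
```

```bash
python3 -c "
from d import *
p=np.r_[.5314,.0434,.098,np.radians([3.6,21])]
delta(W(p,(-.0035,.0008,.0057)),3.6,21)"
```

```text
clock 21.65 pos [0.5254 0.0438 0.1032] F [-7.5 -0.4 12.7] M [ 0.02  0.44 -0.02] w 0.0468 gf 48.3
rot deg [ 0.02 -0.99  0.06] shift cm before rot [-0.03  0.    0.13] after rot [-0.02  0.    0.14]
```

servo_tool(
  increments=[
    [0,0,0,0,0.5,0,1],
    [0,0,0,0,0.5,0,1],
    [0,0,0,0,0,0,1],
    [0,0,0,0,0,0,1],
    [0,0,0,0,0,0,1],
  ],
)

```text
clock: 22.15
position: [0.5254, 0.0438, 0.1032]
ee_rot: [0.165, -0.032, 0.986, 0.005]
contact_force: [-7.1, -0.6, 10.9]
width: 0.0466
gripper_force: 48.2
```

```bash
python3 -c "
from d import *
p=np.r_[.5314,.0434,.098,np.radians([3.6,21])]
delta(W(p,(-.0035,.0008,.0057)),3.6,21)"
```

```text
clock 22.15 pos [0.5254 0.0438 0.1032] F [-7.1 -0.6 10.9] M [-0.12  0.35  0.01] w 0.0466 gf 48.2
rot deg [ 0.02 -1.98  0.07] shift cm before rot [-0.02  0.    0.13] after rot [-0.02  0.    0.13]
```

servo_tool(
  increments=[
    [0.03,0,0,0,0.5,0,1],
    [0,0,-0.05,0,0,0,1],
    [0,0,0,0,0,0,1],
    [0,0,0,0,0,0,1],
    [0,0,0,0,0,0,1],
  ],
)

```text
clock: 22.65
position: [0.5253, 0.0438, 0.1034]
ee_rot: [0.161, -0.032, 0.986, 0.005]
contact_force: [-5.0, -0.4, 8.1]
width: 0.0465
gripper_force: 47.9
```

```bash
python3 - <<'E'
from d import *
p=np.r_[.5314,.0438,.0995,np.radians([3.6,21])]
delta(W(p,(-.0035,.0004,.0057)),3.6,21)
print('pred plate upper corners (if correct)',proj('top',[W(p,(.0375,y,.008)) for y in(.024,-.024)]),'mid-edges x=.02',proj('top',[W(p,(.02,y,.008)) for y in(.024,-.024)]))
print('pred stage upper corners',proj('top',[W(p,(.057,y,0)) for y in(.02,-.02)]))
im=optics.get_image('top'); cv2.imwrite('pics/last.png',im[...,::-1]); b=im[...,2].astype(int)
for c in (282,284,285,298,299,300): print('col',c,b[188:212,c].tolist())
for r in (205,208,211,214): print('row',r,b[r,276:284].tolist(),b[r,298:308].tolist())
E
```

```text
clock 22.65 pos [0.5253 0.0438 0.1034] F [-5.  -0.4  8.1] M [-0.02  0.21 -0.04] w 0.0465 gf 47.9
rot deg [ 0.02 -2.46  0.05] shift cm before rot [-0.07  0.01  0.01] after rot [-0.07  0.01  0.01]
pred plate upper corners (if correct) [[279.2129 199.3311]
 [301.9924 198.0389]] mid-edges x=.02 [[279.8491 207.2908]
 [302.5213 206.01  ]]
pred stage upper corners [[280.6453 189.3087]
 [299.5778 188.2292]]
col 282 [110, 86, 58, 50, 69, 82, 75, 60, 49, 54, 92, 151, 190, 196, 194, 194, 194, 192, 191, 194, 195, 195, 195, 192]
col 284 [28, 34, 52, 80, 107, 124, 115, 93, 70, 81, 113, 164, 193, 195, 196, 189, 184, 173, 171, 183, 188, 191, 194, 195]
col 285 [27, 36, 57, 81, 99, 101, 95, 84, 96, 120, 149, 176, 193, 191, 189, 185, 179, 166, 155, 158, 156, 171, 177, 184]
col 298 [43, 44, 51, 71, 93, 88, 67, 53, 53, 86, 146, 186, 194, 195, 194, 189, 181, 180, 189, 195, 192, 192, 190, 188]
col 299 [43, 40, 46, 62, 80, 73, 51, 44, 48, 90, 143, 186, 197, 195, 193, 193, 191, 190, 192, 194, 197, 197, 195, 192]
col 300 [42, 42, 44, 53, 66, 59, 43, 34, 50, 93, 151, 190, 199, 194, 197, 197, 195, 194, 196, 195, 197, 195, 194, 195]
row 205 [51, 44, 53, 101, 165, 191, 192, 185] [180, 190, 194, 182, 136, 71, 42, 38, 41, 41]
row 208 [51, 41, 45, 97, 168, 194, 195, 197] [192, 197, 197, 185, 145, 82, 45, 34, 36, 41]
row 211 [56, 50, 53, 85, 146, 181, 192, 197] [188, 192, 195, 189, 162, 119, 95, 79, 60, 45]
row 214 [63, 101, 115, 106, 114, 165, 189, 193] [169, 189, 194, 180, 141, 120, 117, 94, 63, 45]
```

```bash
python3 - <<'E'
from d import *
p=np.r_[.5314,.0438,.0995,np.radians([3.6,21])]
print('pred lower edge',proj('top',[W(p,(-.047,y,0)) for y in(.01,0,-.01)]))
print('pred upper edge',proj('top',[W(p,(.057,y,0)) for y in(.015,-.015)]))
im=cv2.imread('pics/top0.png').astype(int)
for c in (290,294,299): print(c,im[228:242,c,2].tolist())
for c in (283,297): print(c,im[182:196,c,2].tolist())
for n in ('last','top0'):
  im=cv2.imread(f'pics/{n}.png').astype(int)
  for c in (297,299): print(n,c,im[182:196,c,2].tolist(),im[182:196,c,0].tolist())
E
```

```text
pred lower edge [[288.8933 235.4336]
 [293.4966 235.1775]
 [298.1011 234.9212]]
pred upper edge [[283.0107 189.1738]
 [297.21   188.3642]]
290 [208, 207, 205, 204, 205, 205, 200, 172, 97, 48, 41, 39, 44, 43]
294 [203, 201, 204, 201, 200, 198, 182, 130, 73, 37, 38, 44, 43, 41]
299 [200, 201, 201, 201, 197, 193, 167, 99, 56, 38, 44, 42, 45, 39]
283 [83, 51, 37, 52, 76, 112, 124, 122, 115, 114, 142, 164, 169, 161]
297 [50, 38, 39, 37, 50, 89, 148, 186, 189, 184, 185, 179, 169, 180]
last 297 [50, 40, 37, 37, 49, 87, 146, 186, 186, 182, 181, 178, 167, 180] [40, 39, 39, 37, 41, 35, 40, 53, 78, 110, 133, 133, 101, 73]
last 299 [41, 33, 34, 36, 44, 77, 127, 157, 150, 148, 159, 165, 171, 180] [37, 33, 35, 37, 38, 43, 43, 40, 46, 62, 80, 73, 51, 44]
top0 297 [50, 38, 39, 37, 50, 89, 148, 186, 189, 184, 185, 179, 169, 180] [39, 37, 43, 41, 41, 41, 43, 52, 78, 113, 136, 130, 101, 72]
top0 299 [43, 38, 43, 35, 46, 75, 128, 157, 148, 151, 161, 165, 172, 183] [38, 37, 41, 35, 42, 40, 43, 41, 40, 65, 82, 74, 54, 48]
```

servo_tool(
  increments=[
    [0.02,0,-0.03,0,0,0,1],
    [0,0,0,0,0,0,1],
    [0,0,0,0,0,0,1],
    [0,0,0,0,0,0,1],
    [0,0,0,0,0,0,1],
  ],
)

```text
clock: 23.2
position: [0.5253, 0.0437, 0.1036]
ee_rot: [0.161, -0.031, 0.986, 0.005]
contact_force: [-5.0, -0.3, 6.3]
width: 0.0463
gripper_force: 47.7
```

```bash
python3 - <<'E'
from d import *
p=np.r_[.5314,.0438,.0995,np.radians([3.6,21])]
delta(W(p,(-.0035,.0004,.0057)),3.6,21)
t=optics.get_image('top')[170:250,250:330];s=optics.get_image('scene')[185:225,295:345]
o=np.zeros((400,800,3),np.uint8);o[:,:400]=cv2.resize(t,(400,400),interpolation=2)[...,::-1];o[:320,400:]=cv2.resize(s,(400,320),interpolation=2)[...,::-1]
cv2.imwrite('pics/p6.png',o)
E
```

```text
clock 23.2 pos [0.5253 0.0437 0.1036] F [-5.  -0.3  6.3] M [ 0.02  0.15 -0.03] w 0.0463 gf 47.7
rot deg [ 0.02 -2.44  0.05] shift cm before rot [-0.08  0.01  0.03] after rot [-0.08  0.01  0.03]
```

View pics/p6.png

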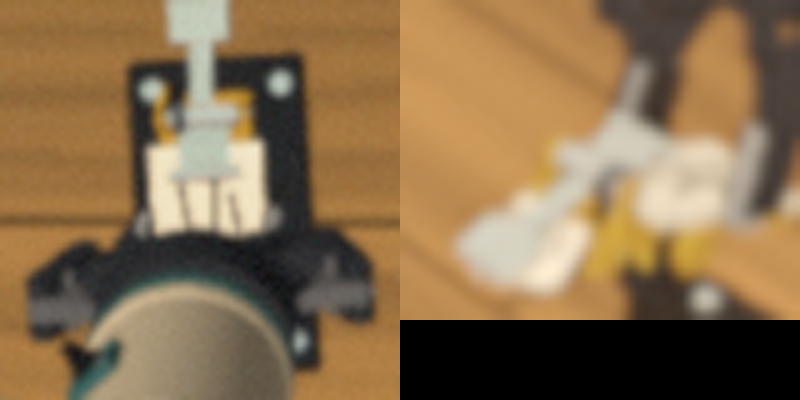

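The plate lies flat under the raised bar (top crop: plate 148–265 × 143–230, bar at 205,165), square and centred to within about 1 mm. The push is about 8 N normal to the face and the moment is back to its free-air value, so I hand it in.

```bash
python3 -c "
from rig import manip
print(manip.sign_off())"
```

```text
the job is handed in; nothing more can be done
None
```

The clip is latched open and the plate is held flat, streaks up, under the raised bar, centred within about 1 mm with roughly 8 N of pressure; the job is handed in at about 23 s, but the hand-in returned no verdict.

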